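Fetch the spice jar from under the shelf riser with a reacher

TASK

The red-lidded spice jar has been pushed in under the slatted shelf riser, out of the hand's reach. Take hold of the reacher by its upright grip plate and orange trigger bar, feel its open jaws in around the jar until its rubber stop meets it, squeeze the trigger so that both jaws close firmly on the jar (without pushing it hard against the back rail or crushing it), and draw it out in their grip until at least 6 cm of clear worktop lies between the jar and the front of the riser. Then let the trigger go so the jaws open, and leave the jar upright and the reacher lying flat on the worktop; do not touch the jar with the hand, do not topple it, and leave the green-lidded jar, the mug and the canister where they are.

Things in the scene. Friction and masses are not known exactly. Their poses are not given: they have to be found in the camera images.
- grip (a point): Middle of the reacher's handle, the point to grasp from above, 65 mm over the worktop; x along the shaft to the jaws, z up. On its -y side a fixed grey grip plate (46 mm long, 97 mm high, outer face at y = -28 mm), on its +y side the orange trigger bar (156 mm long, 43 to 93 mm above the worktop, outer face at y = +28 mm): 56 mm over both, 36 mm when squeezed. Squeeze across the shaft.
- reacher_trigger (a joint): Travel of the trigger bar towards the grip plate: 0 let go, 0.020 m fully squeezed; its spring returns it with 8 N at 0, 15 N at 0.020. At 3 to 5 mm the spring alone holds the light tool well enough to guide it. A mm turns each jaw in by 0.022 rad; they meet the jar at about 13.5 mm, then further force presses on it, 0.3 of it by each jaw: 30 to 60 N of grip is right.
- reacher_handle: The reacher's handle; origin on the underside of its foot below the grip point, x to the jaws, z up; z = 0 when down. The loose 0.2 kg tool is of adjustable length: the handle is clamped (40 N) somewhere along the shaft, elsewhere each time and NOT reported, so feel for the jar. The face of the rubber stop between the jaws is 205 to 305 mm ahead of the grip point, 42 mm up, on the shaft line.
- reacher_jaw_l (a joint): Swing of the left jaw, 0 open to 0.44 rad; the right one mirrors it. Two padded jaws on the head, 66 mm high at most: open they are 88 mm apart, 120 mm over their outsides; tips 44 mm ahead of the stop's face, pads 34 mm long, 44 mm high. A jar touching the stop is held best, its centre then 22.5 mm ahead of the stop's face. Squeezing shifts the tool to its +y in the fingers by half the travel.
- jar_red_mid (a point): Centre (half-way up) of the red-lidded spice jar to be fetched: round, 45 mm across, 106 mm high, standing, about 0.3 kg (it may be a third lighter or heavier). z is the jar's axis. It stands 40 N from each jaw and 8 N against the riser.
- jar_red: The red-lidded spice jar; origin at the centre of its underside, z up.
- jar_green: The green-lidded spice jar, a bystander, 46 mm across, 106 mm high, loose, standing under the riser beside the red one (either side), about 120 mm away. Origin at the centre of its underside.
- riser: Fixed slatted bamboo shelf riser, 340 mm wide (its y), 200 mm deep (its x), 141 mm high, with 125 mm of room below. Origin at the worktop under its centre; its open front is the edge at x = -0.10 and faces its -x; the four legs stand at x = +-0.09, y = +-0.16; low rails close its back and its sides, so only the front is open. The jar touches the back rail when its centre is at x = +0.064.
- mug: Loose striped mug, 90 mm across, 88 mm high, standing on the riser; origin at its underside. Leave it alone.
- canister: Loose orange canister with a wooden lid, 87 x 87 x 110 mm, standing on the riser (its top is 251 mm above the worktop); origin at its underside. Leave it alone.
Not all that is in view belongs to the job. Leave any pink look-alike of the jar_red alone.

How it is judged (in metres and radians):
On the way, in this order (a step that is already met when the one before it is completed fails the run):
1. the jaws are squeezed firmly on the red-lidded jar while it is still under the riser (contact force between anything else and jar_red above 10 N and value of joint reacher_trigger between 0.0115 and 0.0175 m and x of jar_red_mid in the frame of riser above -0.1 m), for 0.2 s.
2. the jar, still gripped in the jaws, is drawn out until 6 cm of clear worktop lie between it and the riser's front (contact force between anything else and jar_red above 8 N and value of joint reacher_trigger between 0.0115 and 0.0175 m and x of jar_red_mid in the frame of riser below -0.178 m), for 0.1 s.
At the end, for the whole second after the job is handed in: The red-lidded jar stands upright (within 7 degrees) and still on the worktop, about 6 cm or more clear of the riser's front (its centre 78 mm or more before the front edge); the jaws are open with the trigger let go (under 3 mm), and the reacher lies still and flat on the worktop (x of jar_red_mid in the frame of riser below -0.178 m and angle between jar_red's own z axis and vertical below 0.12 rad and height (world z) of jar_red below 0.01 m and linear speed of each of jar_red, reacher_handle below 0.02 m/s and value of joint reacher_trigger below 0.003 m and height (world z) of reacher_handle below 0.008 m and angle between reacher_handle's own z axis and vertical below 0.08 rad); the robot touches nothing.
It fails at once if the jar is rammed against the riser (over 8 N) or crushed in the jaws (over 90 N in all) (contact force between jar_red and riser above 8 N or contact force between anything else and jar_red above 90 N).
It fails at once if the robot's hand or arm touches the red-lidded jar (contact force between any of the arm, the fingers and jar_red above 0.5 N).
It fails at once if the red-lidded jar is toppled (over 30 degrees) (angle between jar_red's own z axis and vertical above 0.52 rad).
It fails at once if the green-lidded jar is moved more than 3 cm or toppled (distance of jar_green from where it was at the start of the episode above 0.03 m or angle between jar_green's own z axis and vertical above 0.52 rad).
It fails at once if the mug or the canister is moved more than 3 cm (distance of any of mug, canister from where it was at the start of the episode above 0.03 m).
It also fails if it takes over 64 s, if anything falls off the work surface, if the arm or the gripper's body presses on something with over 40 N, if the wrist force passes 120 N, or if a joint passes its speed limit or range.

ROBOT

A 6-joint arm with a two-finger parallel gripper is mounted at the origin on the work surface; the furniture and walls round the work are solid. World frame = base frame: x ahead of the robot, y to its left, z up, the work surface at z = 0. Lengths are in mm, angles in rad, forces in N, time in s.
With the tool pointing down it reaches from about 325 to 900 mm from the base axis. Payload 3.5 kg.
Tool frame: the origin (TCP) lies at the very end of the fingers, on their centre line; the grasp point (between the pads) lies 19 mm behind it; z points along the fingers, y is the line along which they close (so a half turn about z gives the same grasp; the last joint's range is limited). The gripper opens to 85 mm and grips with 20 to 120 N. Pads are 22 mm wide; open, the fingers measure 114 mm over their backs; the gripper's body (76 mm by 85 mm) begins 54 mm behind the grasp point. The pads swing forward as they close: fully open they stand 13 mm farther back than shut.
Start: joints at [1.1, 0.276, -0.026, 1.268, 0, 1.467], TCP at [224.733, 583.195, 231.313] pointing down, gripper open.
Joint ranges: [-3.12, 3.12], [-0.85, 1.88], [-1.08, 1.24], [-1.95, 2.15], [-1.57, 1.53], [-3.14, 3.14]. Speed limits (rad/s): [2.57, 2.57, 3.14, 3.14, 3.14, 3.14].

INTERFACE

Orientations are given as a unit quaternion [w, x, y, z].
In Python, from workcell import * gives the robot as it stands. The module is installed in compiled form; this text tells all that it offers.
- The arm moves only by the tool play_rows, never from a script. Its argument "rows" is a list of rows, each an object with "turn": the turn, a rotation vector about the tool's x, y, z in rad, a list of three; "offset": the shift along the tool's x, y, z in cm, a list of three; "fingers": the opening, from 0 (shut) to 1 (fully open). In form: [{"turn": [wx, wy, wz], "offset": [dx, dy, dz], "fingers": fingers}, ...]. A call has 1 to 5 rows; each row shifts and turns the commanded pose from where the row before left it, along the tool's axes as they then stand; what a row does not reach is not made up. A row lasts 1/12 s, in which the tool goes at most 41.7 mm and 7.16 degrees, less where a joint would pass 70% of its speed; a pose out of reach is approached as far as the arm can. A call with a gripper value outside its range is refused whole. The fingers move at their own pace and stop on an object; the grip force is fixed at half the most. Time passes only in rows, so rows that do not move let the fingers close. It gives the time, the measured TCP pose, the force, the opening and the grip force at its end, in the units of the state.
- get_obs(): the state, without advancing time (a new reading comes with each control period).
- snapshot(name): name is "scene" or "top" or "wrist"; returns a dict with "image" (480x640x3 uint8, red, green, blue), "fx", "fy", "cx", "cy" (pixels), "rvec" (rotation vector, rad) and "tvec" (3), from world to camera coordinates, as OpenCV has them. Camera axes: x right, y down, z forward; pixel columns grow to the right and rows downward; lengths in mm; the calibration is good to about 2 mm. A picture is of the moment at which its call begins. There is no depth.
- close_job(): hands the job in; it is judged then, once.
The state is a dict: "clock": time; "q": joint angles; "qvel": joint speeds; "tau": joint torques, N m; "tcp_pos": TCP position; "ee_rot": TCP orientation; "contact_force": force on the tool from outside, world axes, zero at the start; "ft_torque": the same for the moment, N m; "finger_gap": finger opening in mm; "grasp_force": force on a finger pad.
Only numpy, scipy, OpenCV 4.12 (cv2) and the standard library are available. Lean on these libraries where they do the work, as an engineer would, in place of code of your own. Each camera call takes 0.05 s, during which the arm holds its last target. There are 200 camera calls.

## Working session

There is one attempt and no reset: what is moved stays moved. The work goes in short steps, Python scripts to look and compute and a tool call to move; the robot and the scene stay as the last step left them, time stands still between calls to the robot, and variables do not carry over. Pictures are saved under pics/ and viewed, at most 10 in all, crops included, and the job is handed in when it is done.

Besides the shell and the picture viewer there is one more tool, called in YAML: its name, and indented under it one key for each argument. play_rows: Moves the arm, as the interface text tells. Its arguments: {"type":"object","properties":{"rows":{"type":"array","items":{"type":"object","properties":{"turn":{"type":"array","items":{"type":"number"}},"offset":{"type":"array","items":{"type":"number"}},"fingers":{"type":"number"}}}}},"required":["rows"]}

```bash
mkdir -p pics; cat > h.py <<'E'
from workcell import *
import numpy as np, cv2
def ray(s,u,v):
    R=cv2.Rodrigues(np.array(s["rvec"],float))[0]; t=np.array(s["tvec"],float).ravel()
    d=R.T@np.array([(u-s["cx"])/s["fx"],(v-s["cy"])/s["fy"],1.]); return -R.T@t, d
def onz(s,u,v,z):
    c,d=ray(s,u,v); return c+d*(z-c[2])/d[2]
def proj(s,P):
    return cv2.projectPoints(np.array(P,float).reshape(-1,3),np.array(s["rvec"],float),np.array(s["tvec"],float),np.array([[s["fx"],0,s["cx"]],[0,s["fy"],s["cy"]],[0,0,1.]]),None)[0].reshape(-1,2)
def grab(n,f=None):
    s=snapshot(n)
    if f: cv2.imwrite("pics/"+f,s["image"][:,:,::-1])
    return s
E
python3 - <<'E'
from h import *
import pickle
for n in("scene","top"):
    s=grab(n,n+"0.png"); pickle.dump(s,open(n+".pkl","wb")); c,d=ray(s,320,240); print(n,c.round(),d.round(2),s["fx"])
print(get_obs())
E
```

```text
scene [ 925. -667.  502.] [-0.48  0.78 -0.41] 463.75740530001417
top [ 454.   22. 1309.] [ 0.05 -0.01 -1.  ] 503.97452021998805
{'clock': 0.1, 'q': array([ 1.09956842e+00,  2.77079605e-01, -2.77517705e-02,  1.26804217e+00,
       -4.58089650e-06,  1.46741174e+00]), 'qvel': array([-0.00153541, -0.00024259,  0.0019391 ,  0.00049066,  0.00015171,
        0.00100037]), 'tau': array([-7.98296278e-04, -4.46710825e+01,  2.96127784e+01,  8.45281058e-03,
       -1.08484132e-04,  7.81398285e-06]), 'tcp_pos': array([224.42276492, 582.54002856, 230.25369042]), 'ee_rot': array([-2.92113908e-04,  1.82886387e-01,  9.83133506e-01, -9.96685915e-04]), 'contact_force': array([ 0.25962909,  0.43123992, -0.84994265]), 'ft_torque': array([-0.02676482,  0.02743013,  0.0353313 ]), 'grasp_force': 0.0, 'finger_gap': 85.28338252962757}
```

View pics/scene0.png

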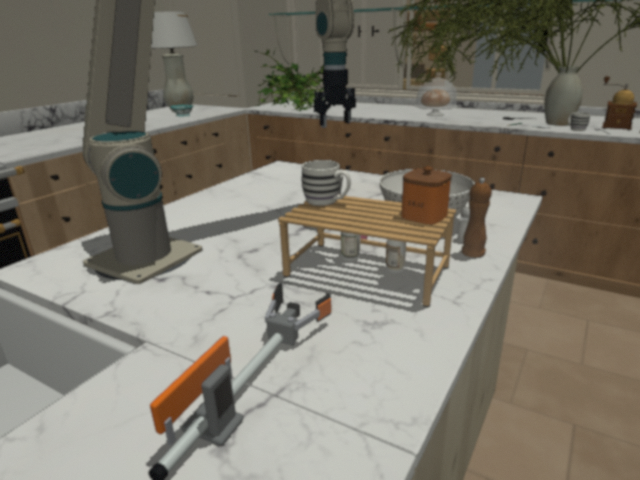

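View pics/top0.png

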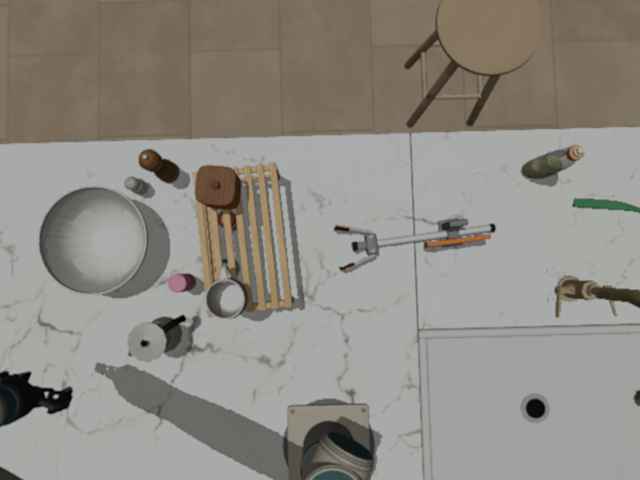

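The scene view shows the reacher in front of the riser, with two jars under it at about (350,245) and (396,252). The top view shows the riser spanning (195-292,165-312), with lids between the slats near (227,220) and (227,270). A pink look-alike stands outside the riser at (181,283). I'll enlarge to tell red from green.

```bash
python3 - <<'E'
import pickle,cv2,numpy as np
a=pickle.load(open("scene.pkl","rb"))["image"];b=pickle.load(open("top.pkl","rb"))["image"]
r=lambda i,w,h:cv2.resize(i,(w,h),interpolation=cv2.INTER_CUBIC)
A=np.hstack([r(a[180:310,270:470],400,260),r(b[150:330,165:315],400,480)[:260]*0+r(b[160:320,170:310],400,260)])
B=r(b[200:290,320:520],800,360)[:340]
cv2.imwrite("pics/c1.png",np.vstack([A,B])[:,:,::-1])
E
```

```text
(no output)
```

View pics/c1.png

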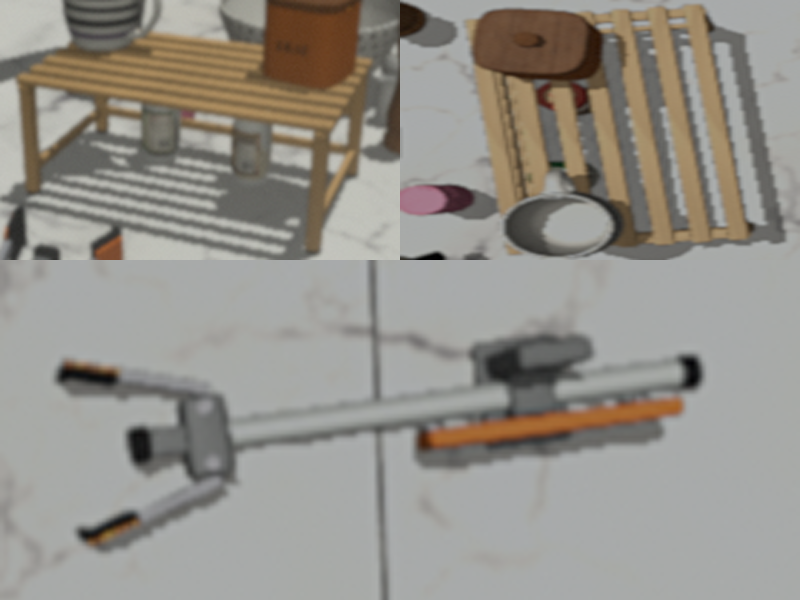

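The crop settles which jar is which. The red lid is at top (227,220), and it is the right-hand jar (396,252) in the scene view. Green is at top (228,265). The pink cylinder at (181,283) is outside the riser, so it's the look-alike and I'll leave it alone. Now the positions.

```bash
python3 - <<'E'
from h import *
import pickle
t=pickle.load(open("top.pkl","rb")); s=pickle.load(open("scene.pkl","rb"))
P=lambda n,*a:print(n,onz(*a).round(1))
for uv in((275,165),(291.5,304.6),(194.5,173.5),(209.5,314)):P("riser",t,*uv,141)
P("redlid",t,227,219.7,106);P("green",t,228,265,106)
hsv=cv2.cvtColor(t["image"],cv2.COLOR_RGB2HSV)
m=cv2.inRange(hsv,(5,150,80),(18,255,255)); m[:,:415]=0; m[:,510:]=0;m[:225]=0;m[255:]=0
c=max(cv2.findContours(m,0,2)[0],key=cv2.contourArea); print(cv2.minAreaRect(c)); b=cv2.boxPoints(cv2.minAreaRect(c))
for p in b:P("bar",t,*p,93)
P("stop",t,353,246.5,52)
P("platetop",t,459,223,97)
P("shaft a",t,320+240/4,200+(432-260)/4,50);P("shaft b",t,320+690/4,200+(372-260)/4,50)
# red jar in scene: colour mask and bottom
h2=cv2.cvtColor(s["image"],cv2.COLOR_RGB2HSV)[200:280,330:430]
P("redbottom front",s,395,267.5,0);P("greenbottom front",s,350,257,0)
P("legs",s,270+317/2,180+250/2,0);P("legs",s,270+33/2,180+192/2,0)
E
```

```text
riser [692.5 110.  141. ]
riser [366.7  78.8 141. ]
riser [677.4 298.9 141. ]
riser [350.  268.1 141. ]
redlid [570.2 230.5 106. ]
green [461.7 229.8 106. ]
((457.5999755859375, 240.1999969482422), (5.091169834136963, 63.63961410522461), 81.8698959350586)
bar [ 504.6 -246.2   93. ]
bar [ 522.5 -398.9   93. ]
bar [ 510.3 -400.1   93. ]
bar [ 492.4 -247.4   93. ]
stop [500.2 -73.6  52. ]
platetop [ 548.7 -327.1   97. ]
shaft a [ 507.3 -141.4   50. ]
shaft b [ 537.6 -423.8   50. ]
redbottom front [573.6 237.7   0. ]
greenbottom front [455.5 238.3   0. ]
legs [695.1 117.8   0. ]
legs [372.9  84.8   0. ]
```

Estimates:
- **Reacher:** grip point about (527,-326), heading about 0.11 rad from +Y towards -X, stop about 253 mm ahead.
- **Red jar:** about (571,232).
- **Riser:** x axis about (-0.09,0.996), centre about (522,189).

First I'll lift and turn, then travel to the grip.

play_rows:
  rows:
    - {"turn":[0,0,0.11],"offset":[0,0,-1.2],"fingers":1}
    - {"turn":[0,0,0.11],"offset":[0,0,-1.2],"fingers":1}
    - {"turn":[0,0,0.11],"offset":[0,0,-1.2],"fingers":1}
    - {"turn":[0,0,0.11],"offset":[0,0,-1.2],"fingers":1}
    - {"turn":[0,0,0.11],"offset":[0,0,-1.2],"fingers":1}

```text
clock: 0.52
tcp_pos: [224.5, 582.8, 291.1]
ee_rot: [0.0, 0.445, 0.895, -0.001]
contact_force: [0.3, 0.4, 0.0]
finger_gap: 85.5
grasp_force: 0.0
```

play_rows:
  rows:
    - {"turn":[0,0,0.11],"offset":[0,0,-1.2],"fingers":1}
    - {"turn":[0,0,0.11],"offset":[0,0,-1.2],"fingers":1}
    - {"turn":[0,0,0.11],"offset":[0,0,-1.2],"fingers":1}
    - {"turn":[0,0,0.11],"offset":[0,0,-1.2],"fingers":1}
    - {"turn":[0,0,0.1],"offset":[0,0,-1.2],"fingers":1}

```text
clock: 0.93
tcp_pos: [224.5, 582.9, 351.2]
ee_rot: [0.0, 0.668, 0.744, -0.001]
contact_force: [0.8, 0.8, -0.7]
finger_gap: 85.2
grasp_force: 0.0
```

play_rows:
  rows:
    - {"turn":[0,0,0],"offset":[-3.8,0.8,0],"fingers":1}
    - {"turn":[0,0,0],"offset":[-3.8,0.8,0],"fingers":1}
    - {"turn":[0,0,0],"offset":[-3.8,0.8,0],"fingers":1}
    - {"turn":[0,0,0],"offset":[-3.8,0.8,0],"fingers":1}
    - {"turn":[0,0,0],"offset":[-3.8,0.8,0],"fingers":1}

```text
clock: 1.35
tcp_pos: [285.8, 397.1, 350.7]
ee_rot: [0.0, 0.666, 0.746, -0.0]
contact_force: [1.0, 1.1, -0.1]
finger_gap: 85.7
grasp_force: 0.0
```

play_rows:
  rows:
    - {"turn":[0,0,0],"offset":[-3.8,0.8,0],"fingers":1}
    - {"turn":[0,0,0],"offset":[-3.8,0.8,0],"fingers":1}
    - {"turn":[0,0,0],"offset":[-3.8,0.8,0],"fingers":1}
    - {"turn":[0,0,0],"offset":[-3.8,0.8,0],"fingers":1}
    - {"turn":[0,0,0],"offset":[-3.8,0.8,0],"fingers":1}

```text
clock: 1.77
tcp_pos: [346.8, 212.8, 351.0]
ee_rot: [-0.0, 0.666, 0.746, -0.0]
contact_force: [1.0, -0.2, 0.0]
finger_gap: 85.2
grasp_force: 0.0
```

play_rows:
  rows:
    - {"turn":[0,0,0],"offset":[-3.8,0.8,0],"fingers":1}
    - {"turn":[0,0,0],"offset":[-3.8,0.8,0],"fingers":1}
    - {"turn":[0,0,0],"offset":[-3.8,0.8,0],"fingers":1}
    - {"turn":[0,0,0],"offset":[-3.8,0.8,0],"fingers":1}
    - {"turn":[0,0,0],"offset":[-3.8,0.8,0],"fingers":1}

```text
clock: 2.18
tcp_pos: [408.0, 28.5, 351.1]
ee_rot: [-0.0, 0.666, 0.746, 0.0]
contact_force: [0.9, 0.0, -0.6]
finger_gap: 85.1
grasp_force: 0.0
```

play_rows:
  rows:
    - {"turn":[0,0,0],"offset":[-3.8,0.8,0],"fingers":1}
    - {"turn":[0,0,0],"offset":[-3.8,0.8,0],"fingers":1}
    - {"turn":[0,0,0],"offset":[-3.8,0.8,0],"fingers":1}
    - {"turn":[0,0,0],"offset":[-3.8,0.8,0],"fingers":1}
    - {"turn":[0,0,0],"offset":[-3.8,0.8,0],"fingers":1}

```text
clock: 2.6
tcp_pos: [469.2, -155.8, 350.9]
ee_rot: [-0.0, 0.666, 0.746, -0.0]
contact_force: [0.6, 0.2, 1.0]
finger_gap: 85.6
grasp_force: 0.0
```

play_rows:
  rows:
    - {"turn":[0,0,0],"offset":[-3.5,0.8,1.5],"fingers":1}
    - {"turn":[0,0,0],"offset":[-3.5,0.8,1.5],"fingers":1}
    - {"turn":[0,0,0],"offset":[-3.5,0.8,1.5],"fingers":1}
    - {"turn":[0,0,0],"offset":[-3.5,0.7,1.5],"fingers":1}
    - {"turn":[0,0,0],"offset":[-3.5,0.7,1.5],"fingers":1}

```text
clock: 3.02
tcp_pos: [526.8, -325.1, 274.9]
ee_rot: [-0.001, 0.666, 0.746, 0.0]
contact_force: [0.5, -0.6, 1.4]
finger_gap: 85.9
grasp_force: 0.0
```

```bash
python3 - <<'E'
from h import *
import pickle
s=grab("wrist","w1.png"); pickle.dump(s,open("w1.pkl","wb")); o=get_obs();print(o["tcp_pos"],o["ee_rot"]); c,d=ray(s,320,240);print(c,d)
hsv=cv2.cvtColor(s["image"],cv2.COLOR_RGB2HSV)
m=cv2.inRange(hsv,(5,150,80),(18,255,255))
c=max(cv2.findContours(m,0,2)[0],key=cv2.contourArea); print(cv2.boundingRect(c)); b=cv2.boxPoints(cv2.minAreaRect(c))
for p in b:print(p,onz(s,*p,93).round(1))
E
```

```text
[ 527.71003738 -330.71847055  270.11858554] [-6.26221070e-04  6.67542398e-01  7.44569757e-01 -1.62209963e-03]
[ 516.97175897 -242.62927918  417.65352906] [ 0.04944091 -0.33284257 -0.94185496]
(283, 101, 17, 188)
[282.44794 101.1162 ] [ 494.5 -254.2   93. ]
[297.90582 100.87838] [ 505.6 -252.8   93. ]
[300.78326 287.911  ] [ 523.  -401.5   93. ]
[285.32538 288.14883] [ 510.1 -403.2   93. ]
```

View pics/w1.png

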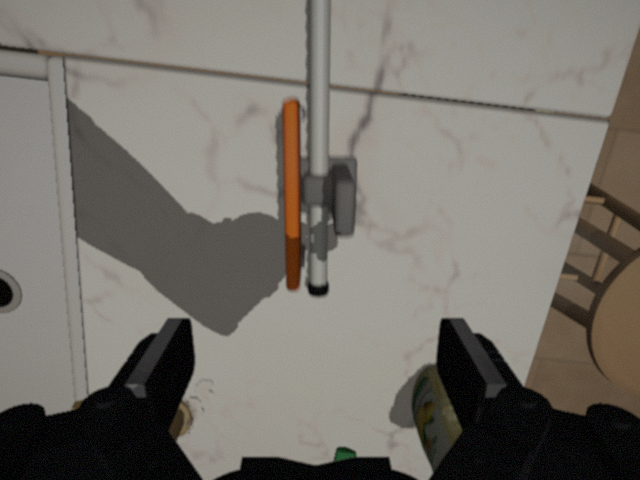

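The wrist view shows the bar upright at (283-300,101-288), the shaft at about x=318, and the plate at (344,165-236). Next I'll locate the plate and the shaft line.

```bash
python3 - <<'E'
from h import *
import pickle
s=pickle.load(open("w1.pkl","rb"))
for n,u,v,z in(("plate back top",344,236,97),("plate front top",344,182,97),("plate front top?",345,165,97),("foot front",344,157,3),("foot back",344,205,3),("collar",317,188,55),("shaft front",319,20,50),("shaft end",318,285,50)):print(n,onz(s,u,v,z).round(1))
e=np.array([527,-326.]);d=np.array([-.112,.9937])
for a,z in((23,97),(-23,97)): print(proj(s,[*(e+d*a+np.array([.9937,.112])*22),z]))
cv2.imwrite("pics/c2.png",cv2.resize(s["image"][90:310,260:380],(600,600*220//120//2*1),interpolation=cv2.INTER_CUBIC)[:,:,::-1])
E
```

```text
plate back top [ 552.3 -350.5   97. ]
plate front top [ 546.5 -307.4   97. ]
plate front top? [ 545.5 -294.4   97. ]
foot front [ 551.9 -302.1    3. ]
foot back [ 558.3 -349.5    3. ]
collar [ 527.9 -323.7   55. ]
shaft front [ 514.4 -192.6   50. ]
shaft end [ 539.7 -417.7   50. ]
[[344.90860159 173.32654006]]
[[343.5578605  231.05660215]]
```

View pics/c2.png

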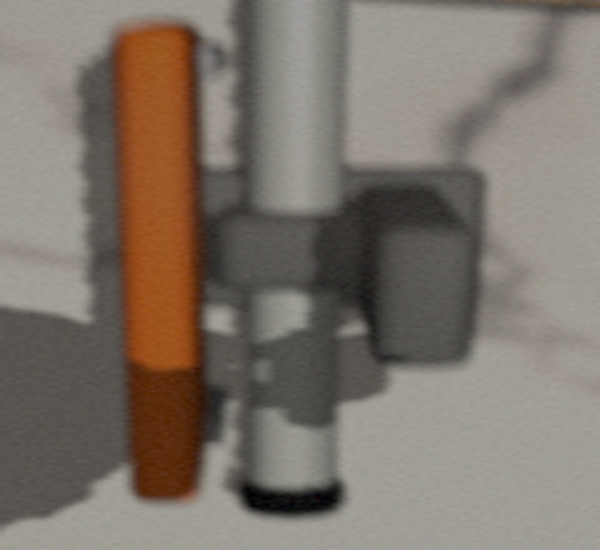

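Grip is at about (529,-327). I'll descend to a TCP height of 48 mm.

play_rows:
  rows:
    - {"turn":[0,0,0],"offset":[0.3,0.2,3.5],"fingers":1}
    - {"turn":[0,0,0],"offset":[0,0,3.5],"fingers":1}
    - {"turn":[0,0,0],"offset":[0,0,3.5],"fingers":1}
    - {"turn":[0,0,0],"offset":[0,0,3],"fingers":1}
    - {"turn":[0,0,0],"offset":[0,0,0],"fingers":1}

```text
clock: 3.48
tcp_pos: [523.5, -316.4, 133.4]
ee_rot: [-0.007, 0.666, 0.746, -0.001]
contact_force: [-0.8, 1.0, -1.5]
finger_gap: 85.4
grasp_force: 0.0
```

```bash
python3 - <<'E'
from h import *
o=get_obs();print(o["tcp_pos"],o["ee_rot"],o["contact_force"])
E
```

```text
[ 523.48583682 -316.44903114  133.44203415] [-7.35223233e-03  6.66087921e-01  7.45836766e-01 -5.87222236e-04] [-0.76928638  0.99672786 -1.45218757]
```

play_rows:
  rows:
    - {"turn":[0,0,0],"offset":[0,0,0],"fingers":1}
    - {"turn":[0,0,0],"offset":[0,0,0],"fingers":1}

```text
clock: 3.65
tcp_pos: [529.4, -320.8, 142.9]
ee_rot: [0.001, 0.666, 0.746, 0.0]
contact_force: [-0.4, -0.4, 0.8]
finger_gap: 85.5
grasp_force: 0.0
```

play_rows:
  rows:
    - {"turn":[0,0,0],"offset":[-0.6,-0.1,2.0],"fingers":1}
    - {"turn":[0,0,0],"offset":[0,0,2.5],"fingers":1}
    - {"turn":[0,0,0],"offset":[0,0,2.5],"fingers":1}
    - {"turn":[0,0,0],"offset":[0,0,1.8],"fingers":1}
    - {"turn":[0,0,0],"offset":[0,0,0.6],"fingers":1}

```text
clock: 4.07
tcp_pos: [528.5, -326.5, 47.4]
ee_rot: [0.0, 0.666, 0.746, 0.0]
contact_force: [-1.1, 0.1, -0.8]
finger_gap: 85.5
grasp_force: 0.0
```

play_rows:
  rows:
    - {"turn":[0,0,0],"offset":[0,0,0],"fingers":1}
    - {"turn":[0,0,0],"offset":[0,0,0],"fingers":1}
    - {"turn":[0,0,0],"offset":[0,0,0],"fingers":1}

```text
clock: 4.32
tcp_pos: [530.1, -327.8, 50.0]
ee_rot: [0.002, 0.666, 0.746, 0.0]
contact_force: [-0.4, -0.7, 0.1]
finger_gap: 85.0
grasp_force: 0.0
```

play_rows:
  rows:
    - {"turn":[0,0,0],"offset":[0,0,0.2],"fingers":0.68}
    - {"turn":[0,0,0],"offset":[0,0,0],"fingers":0.68}
    - {"turn":[0,0,0],"offset":[0,0,0],"fingers":0.68}
    - {"turn":[0,0,0],"offset":[0,0,0],"fingers":0.68}

```text
clock: 4.65
tcp_pos: [528.5, -326.5, 45.8]
ee_rot: [0.0, 0.666, 0.746, 0.0]
contact_force: [0.3, -0.5, 0.2]
finger_gap: 58.0
grasp_force: 0.1
```

play_rows:
  rows:
    - {"turn":[0,0,0],"offset":[0,0,0],"fingers":0.61}
    - {"turn":[0,0,0],"offset":[0,0,0],"fingers":0.61}
    - {"turn":[0,0,0],"offset":[0,0,0],"fingers":0.61}
    - {"turn":[0,0,0],"offset":[0,0,0],"fingers":0.61}

```text
clock: 4.98
tcp_pos: [530.0, -326.8, 46.5]
ee_rot: [0.002, 0.666, 0.746, 0.001]
contact_force: [3.5, 2.3, 5.3]
finger_gap: 52.4
grasp_force: 10.7
```

Held at 3.6 mm of travel. Now I'll slide it sideways (about 106 mm right) and partly forward.

play_rows:
  rows:
    - {"turn":[0,0,0],"offset":[0.5,0.6,0],"fingers":0.61}
    - {"turn":[0,0,0],"offset":[0.8,1.2,0],"fingers":0.61}
    - {"turn":[0,0,0],"offset":[0.8,1.2,0],"fingers":0.61}
    - {"turn":[0,0,0],"offset":[0.8,1.2,0],"fingers":0.61}
    - {"turn":[0,0,0],"offset":[0.8,1.2,0],"fingers":0.61}

```text
clock: 5.4
tcp_pos: [576.5, -285.1, 46.2]
ee_rot: [0.0, 0.667, 0.745, -0.003]
contact_force: [-4.6, -1.9, 8.4]
finger_gap: 52.0
grasp_force: 6.5
```

play_rows:
  rows:
    - {"turn":[0,0,0],"offset":[0.8,1.2,0],"fingers":0.61}
    - {"turn":[0,0,0],"offset":[0.8,1.2,0],"fingers":0.61}
    - {"turn":[0,0,0],"offset":[0.8,1.2,0],"fingers":0.61}
    - {"turn":[0,0,0],"offset":[0.8,1.2,0],"fingers":0.61}
    - {"turn":[0,0,0],"offset":[0.4,0.5,0],"fingers":0.61}

```text
clock: 5.82
tcp_pos: [626.3, -242.5, 46.1]
ee_rot: [0.001, 0.666, 0.746, -0.002]
contact_force: [-4.0, -4.1, 7.8]
finger_gap: 52.1
grasp_force: 6.8
```

```bash
python3 - <<'E'
from h import *
import pickle
s=grab("top","t1.png"); pickle.dump(s,open("t1.pkl","wb")); print(get_obs()["tcp_pos"])
cv2.imwrite("pics/c3.png",cv2.resize(s["image"][150:310,190:470],(798,456),interpolation=cv2.INTER_CUBIC)[:,:,::-1])
E
```

```text
[ 626.98011441 -241.78571876   46.04086976]
```

View pics/c3.png

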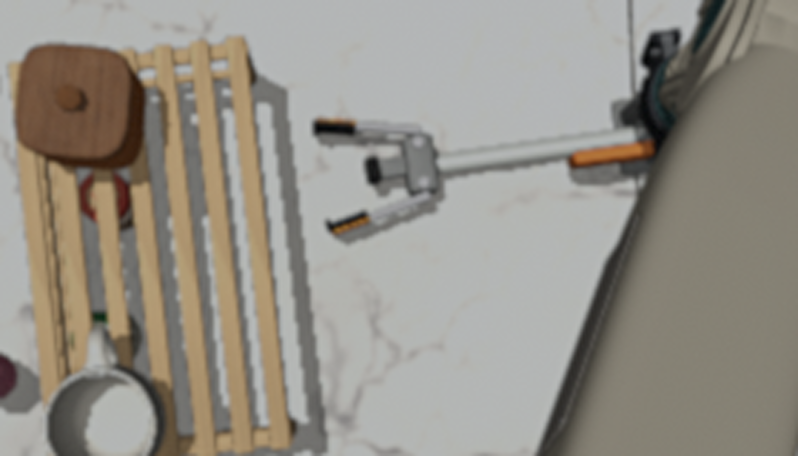

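The reacher has followed the hand, with its stop at about (320,210) and the jar lid at (227,219). Checking that the shaft line points at the jar.

```bash
python3 - <<'E'
from h import *
import pickle
s=pickle.load(open("t1.pkl","rb")); f=lambda u,v,z:onz(s,190+u/2.85,150+v/2.85,z)[:2]
a=f(366,170,50);b=f(635,139,50);j=f(105,197,106);d=(a-b)/np.linalg.norm(a-b);r=np.array([d[1],-d[0]])
print("stop",a,"shaft",b,"jar",j,"dir",d,"jar ahead/right of stop",(j-a)@d,(j-a)@r)
for p in((320,127),(333,227)):
    q=f(*p,50);print("tip",q,(q-a)@d,(q-a)@r)
o=get_obs()["tcp_pos"][:2];print("grip->stop",(a-o)@d,(o-a)@r)
E
```

```text
stop [595.05164279  10.19286792] shaft [ 616.34268361 -227.48716645] jar [571.64178563 230.8504626 ] dir [-0.08922133  0.99601182] jar ahead/right of stop 221.8662320180374 -3.629130812026085
tip [634.23035372  49.7791452 ] 35.93282361328206 42.55439960283738
tip [545.48049828  40.49825454] 34.60732678481061 -46.669559227492016
grip->stop 253.82235251422142 9.319271030053251
```

play_rows:
  rows:
    - {"turn":[0,0,0],"offset":[0.6,0,0],"fingers":0.61}
    - {"turn":[0,0,0],"offset":[1.2,0,0],"fingers":0.61}
    - {"turn":[0,0,0],"offset":[1.2,0,0],"fingers":0.61}
    - {"turn":[0,0,0],"offset":[1.2,0,0],"fingers":0.61}
    - {"turn":[0,0,0],"offset":[1.2,0,0],"fingers":0.61}

```text
clock: 6.28
tcp_pos: [620.3, -188.6, 46.0]
ee_rot: [0.001, 0.666, 0.746, -0.001]
contact_force: [0.5, -3.5, 5.0]
finger_gap: 52.5
grasp_force: 8.9
```

play_rows:
  rows:
    - {"turn":[0,0,0],"offset":[1.2,0,0],"fingers":0.61}
    - {"turn":[0,0,0],"offset":[1.2,0,0],"fingers":0.61}
    - {"turn":[0,0,0],"offset":[1.2,0,0],"fingers":0.61}
    - {"turn":[0,0,0],"offset":[1.2,0,0],"fingers":0.61}
    - {"turn":[0,0,0],"offset":[0.6,0,0],"fingers":0.61}

```text
clock: 6.7
tcp_pos: [613.9, -134.1, 46.0]
ee_rot: [0.001, 0.666, 0.746, -0.001]
contact_force: [0.5, -3.9, 5.6]
finger_gap: 52.4
grasp_force: 8.9
```

```bash
python3 - <<'E'
from h import *
import pickle
s=grab("top","t2.png"); pickle.dump(s,open("t2.pkl","wb"));w=grab("scene"); print(get_obs()["tcp_pos"])
r=lambda i,a,b:cv2.resize(i,(a,b),interpolation=cv2.INTER_CUBIC)
cv2.imwrite("pics/c4.png",np.vstack([r(s["image"][180:260,190:350],600,300),r(w["image"][200:310,240:460],600,300)])[:,:,::-1])
E
```

```text
[ 613.74338106 -133.07906924   45.93675734]
```

View pics/c4.png

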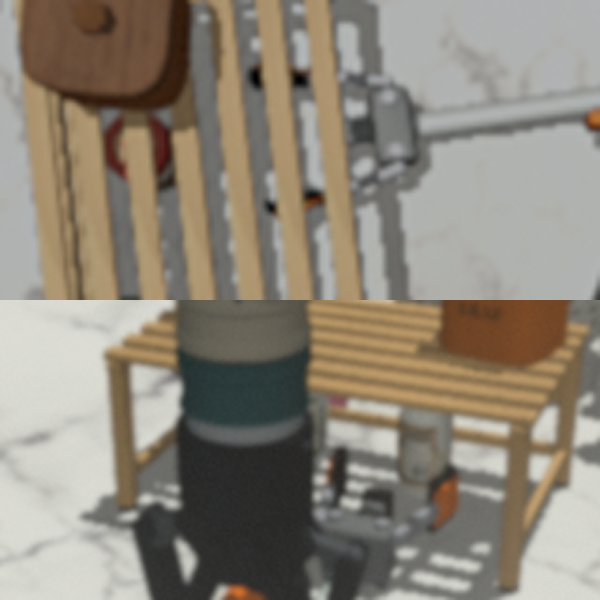

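The jaws are under the riser with the jar between their lines of travel. About 90 mm to go, with a drag baseline of about -3.7 N.

play_rows:
  rows:
    - {"turn":[0,0,0],"offset":[0.8,0,0],"fingers":0.61}
    - {"turn":[0,0,0],"offset":[1.2,0,0],"fingers":0.61}
    - {"turn":[0,0,0],"offset":[1.2,0,0],"fingers":0.61}
    - {"turn":[0,0,0],"offset":[1.2,0,0],"fingers":0.61}
    - {"turn":[0,0,0],"offset":[1.2,0,0],"fingers":0.61}

```text
clock: 7.22
tcp_pos: [607.8, -79.2, 46.0]
ee_rot: [0.001, 0.666, 0.746, -0.001]
contact_force: [0.8, -3.6, 5.6]
finger_gap: 52.3
grasp_force: 9.0
```

play_rows:
  rows:
    - {"turn":[0,0,0],"offset":[0.6,0,0],"fingers":0.61}
    - {"turn":[0,0,0],"offset":[0.4,0,0],"fingers":0.61}
    - {"turn":[0,0,0],"offset":[0.4,0,0],"fingers":0.61}

```text
clock: 7.47
tcp_pos: [606.1, -65.2, 46.0]
ee_rot: [0.001, 0.666, 0.746, -0.001]
contact_force: [0.9, -3.7, 6.7]
finger_gap: 52.2
grasp_force: 8.9
```

play_rows:
  rows:
    - {"turn":[0,0,0],"offset":[0.4,0,0],"fingers":0.61}

```text
clock: 7.55
tcp_pos: [605.8, -61.4, 46.0]
ee_rot: [0.001, 0.666, 0.746, -0.001]
contact_force: [1.2, -4.2, 6.5]
finger_gap: 52.1
grasp_force: 9.0
```

play_rows:
  rows:
    - {"turn":[0,0,0],"offset":[0.4,0,0],"fingers":0.61}

```text
clock: 7.63
tcp_pos: [605.3, -57.5, 46.0]
ee_rot: [0.001, 0.666, 0.746, -0.001]
contact_force: [-0.0, -4.1, 6.1]
finger_gap: 52.7
grasp_force: 9.0
```

play_rows:
  rows:
    - {"turn":[0,0,0],"offset":[0.4,0,0],"fingers":0.61}

```text
clock: 7.72
tcp_pos: [604.9, -53.6, 46.0]
ee_rot: [0.001, 0.666, 0.746, -0.001]
contact_force: [0.8, -4.1, 6.3]
finger_gap: 52.5
grasp_force: 9.0
```

play_rows:
  rows:
    - {"turn":[0,0,0],"offset":[0.4,0,0],"fingers":0.61}

```text
clock: 7.8
tcp_pos: [604.4, -49.7, 46.0]
ee_rot: [0.001, 0.666, 0.746, -0.001]
contact_force: [1.1, -4.0, 5.9]
finger_gap: 52.4
grasp_force: 9.0
```

play_rows:
  rows:
    - {"turn":[0,0,0],"offset":[0.3,0,0],"fingers":0.61}

```text
clock: 7.88
tcp_pos: [604.1, -46.6, 46.0]
ee_rot: [0.001, 0.666, 0.746, -0.001]
contact_force: [0.2, -4.8, 5.8]
finger_gap: 52.6
grasp_force: 9.0
```

play_rows:
  rows:
    - {"turn":[0,0,0],"offset":[0.3,0,0],"fingers":0.61}

```text
clock: 7.97
tcp_pos: [603.7, -43.7, 46.0]
ee_rot: [0.001, 0.666, 0.746, -0.001]
contact_force: [0.8, -4.3, 6.0]
finger_gap: 52.5
grasp_force: 9.0
```

play_rows:
  rows:
    - {"turn":[0,0,0],"offset":[0.2,0,0],"fingers":0.61}

```text
clock: 8.05
tcp_pos: [603.5, -41.9, 45.9]
ee_rot: [0.001, 0.666, 0.746, -0.001]
contact_force: [0.1, -5.6, 5.8]
finger_gap: 52.2
grasp_force: 8.9
```

play_rows:
  rows:
    - {"turn":[0,0,0],"offset":[0.2,0,0],"fingers":0.61}

```text
clock: 8.13
tcp_pos: [603.3, -40.2, 46.0]
ee_rot: [0.001, 0.666, 0.746, -0.001]
contact_force: [0.9, -5.0, 6.6]
finger_gap: 52.3
grasp_force: 8.9
```

```bash
python3 - <<'E'
from h import *
import pickle
s=grab("top","t3.png"); pickle.dump(s,open("t3.pkl","wb"));w=grab("scene"); o=get_obs();print(o["tcp_pos"],o["contact_force"])
r=lambda i,a,b:cv2.resize(i,(a,b),interpolation=cv2.INTER_CUBIC)
cv2.imwrite("pics/c5.png",np.vstack([r(s["image"][190:250,190:310],600,300),r(w["image"][210:300,330:510],600,300)])[:,:,::-1])
E
```

```text
[603.29294141 -39.80165844  45.97786628] [ 0.07348945 -4.23813853  5.83422636]
```

View pics/c5.png

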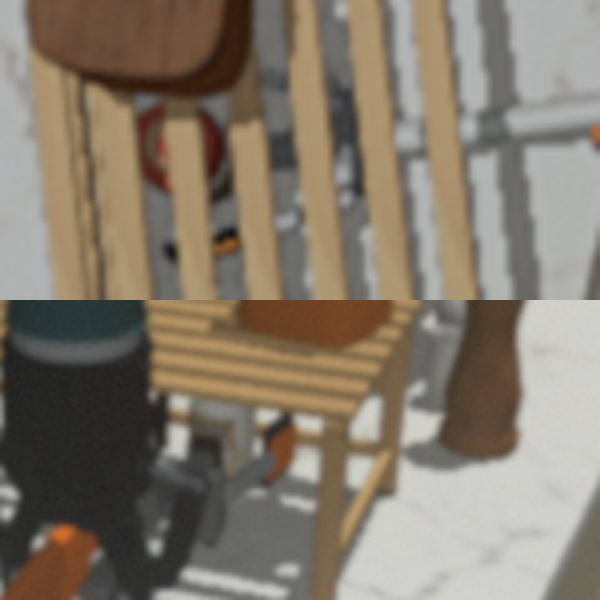

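The jar sits between the jaws, with the left tip at top pixel (224,240) and the lid at about (226,219). Drag rose by about 1 N, so the stop is at the jar. One small push more, then I'll squeeze in stages while shifting right by half the travel.

play_rows:
  rows:
    - {"turn":[0,0,0],"offset":[0.2,0,0],"fingers":0.61}
    - {"turn":[0,0,0],"offset":[0.2,0.1,0],"fingers":0.58}
    - {"turn":[0,0,0],"offset":[0,0.1,0],"fingers":0.55}
    - {"turn":[0,0,0],"offset":[0,0.1,0],"fingers":0.53}
    - {"turn":[0,0,0],"offset":[0,0.1,0],"fingers":0.51}

```text
clock: 8.65
tcp_pos: [607.2, -35.9, 47.2]
ee_rot: [0.002, 0.666, 0.746, -0.001]
contact_force: [-3.3, -5.6, 13.9]
finger_gap: 44.1
grasp_force: 11.3
```

play_rows:
  rows:
    - {"turn":[0,0,0],"offset":[0,0.1,0],"fingers":0.5}
    - {"turn":[0,0,0],"offset":[0,0,0],"fingers":0.49}
    - {"turn":[0,0,0],"offset":[0,0,0],"fingers":0.48}

```text
clock: 8.9
tcp_pos: [608.4, -35.7, 47.5]
ee_rot: [0.002, 0.666, 0.746, -0.001]
contact_force: [-0.4, -4.0, 13.6]
finger_gap: 41.5
grasp_force: 20.0
```

play_rows:
  rows:
    - {"turn":[0,0,0],"offset":[0,0.05,-0.1],"fingers":0.46}
    - {"turn":[0,0,0],"offset":[0,0,0],"fingers":0.44}
    - {"turn":[0,0,0],"offset":[0,0,0],"fingers":0.44}

```text
clock: 9.15
tcp_pos: [608.8, -35.7, 48.2]
ee_rot: [0.002, 0.666, 0.746, -0.001]
contact_force: [0.3, -3.0, 11.0]
finger_gap: 39.3
grasp_force: 61.0
```

play_rows:
  rows:
    - {"turn":[0,0,0],"offset":[0,0,0],"fingers":0.46}
    - {"turn":[0,0,0],"offset":[0,0,0],"fingers":0.46}
    - {"turn":[0,0,0],"offset":[0,0,0],"fingers":0.46}
    - {"turn":[0,0,0],"offset":[0,0,0],"fingers":0.46}

```text
clock: 9.48
tcp_pos: [608.7, -35.7, 48.1]
ee_rot: [0.002, 0.666, 0.746, -0.001]
contact_force: [-0.7, -3.7, 11.3]
finger_gap: 39.9
grasp_force: 55.3
```

Gripped: 55 N on the trigger, about 16 mm of travel, roughly 25 N on the jar. Drawing it straight back.

play_rows:
  rows:
    - {"turn":[0,0,0],"offset":[-0.3,0,0],"fingers":0.46}
    - {"turn":[0,0,0],"offset":[-0.5,0,0],"fingers":0.46}
    - {"turn":[0,0,0],"offset":[-0.7,0,0],"fingers":0.46}
    - {"turn":[0,0,0],"offset":[-0.8,0,0],"fingers":0.46}
    - {"turn":[0,0,0],"offset":[-0.8,0,0],"fingers":0.46}

```text
clock: 9.9
tcp_pos: [612.8, -62.9, 48.1]
ee_rot: [-0.0, 0.665, 0.746, 0.002]
contact_force: [1.6, 6.8, 11.2]
finger_gap: 39.3
grasp_force: 54.7
```

play_rows:
  rows:
    - {"turn":[0,0,0],"offset":[-0.8,0,0],"fingers":0.46}
    - {"turn":[0,0,0],"offset":[-0.8,0,0],"fingers":0.46}
    - {"turn":[0,0,0],"offset":[-0.8,0,0],"fingers":0.46}
    - {"turn":[0,0,0],"offset":[-0.8,0,0],"fingers":0.46}
    - {"turn":[0,0,0],"offset":[-0.8,0,0],"fingers":0.46}

```text
clock: 10.32
tcp_pos: [617.4, -102.8, 48.1]
ee_rot: [-0.0, 0.666, 0.746, 0.002]
contact_force: [1.5, 7.1, 11.5]
finger_gap: 39.5
grasp_force: 54.7
```

play_rows:
  rows:
    - {"turn":[0,0,0],"offset":[-0.8,0,0],"fingers":0.46}
    - {"turn":[0,0,0],"offset":[-0.8,0,0],"fingers":0.46}
    - {"turn":[0,0,0],"offset":[-0.8,0,0],"fingers":0.46}
    - {"turn":[0,0,0],"offset":[-0.8,0,0],"fingers":0.46}
    - {"turn":[0,0,0],"offset":[-0.8,0,0],"fingers":0.46}

```text
clock: 10.73
tcp_pos: [621.8, -142.5, 48.1]
ee_rot: [-0.0, 0.666, 0.746, 0.002]
contact_force: [0.9, 7.0, 11.3]
finger_gap: 39.5
grasp_force: 54.7
```

```bash
python3 - <<'E'
from h import *
import pickle
s=grab("top"); pickle.dump(s,open("t4.pkl","wb"));w=grab("scene"); o=get_obs();print(o["tcp_pos"],o["contact_force"],o["grasp_force"])
r=lambda i,a,b:cv2.resize(i,(a,b),interpolation=cv2.INTER_CUBIC)
cv2.imwrite("pics/c6.png",np.vstack([r(s["image"][160:280,190:430],600,300),r(w["image"][180:320,260:540],600,300)])[:,:,::-1])
E
```

```text
[ 622.080941   -144.46305728   48.11566943] [1.45705935 2.04833126 9.36137716] 54.745983481407166
```

View pics/c6.png

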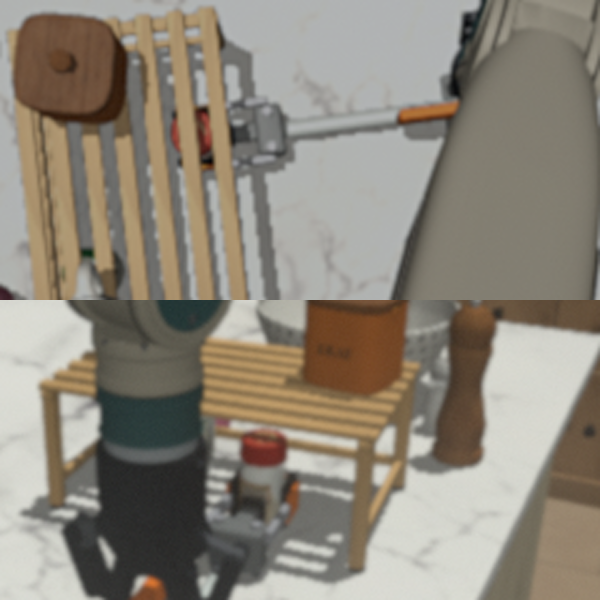

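The jar is upright in the jaws and following, with its lid at (267,214). I'll pull 15 cm more.

play_rows:
  rows:
    - {"turn":[0,0,0],"offset":[-0.5,0,0],"fingers":0.46}
    - {"turn":[0,0,0],"offset":[-0.8,0,0],"fingers":0.46}
    - {"turn":[0,0,0],"offset":[-0.8,0,0],"fingers":0.46}
    - {"turn":[0,0,0],"offset":[-0.8,0,0],"fingers":0.46}
    - {"turn":[0,0,0],"offset":[-0.8,0,0],"fingers":0.46}

```text
clock: 11.25
tcp_pos: [626.0, -179.2, 48.1]
ee_rot: [-0.0, 0.665, 0.746, 0.002]
contact_force: [1.5, 7.2, 10.5]
finger_gap: 39.3
grasp_force: 54.7
```

play_rows:
  rows:
    - {"turn":[0,0,0],"offset":[-0.8,0,0],"fingers":0.46}
    - {"turn":[0,0,0],"offset":[-0.8,0,0],"fingers":0.46}
    - {"turn":[0,0,0],"offset":[-0.8,0,0],"fingers":0.46}
    - {"turn":[0,0,0],"offset":[-0.8,0,0],"fingers":0.46}
    - {"turn":[0,0,0],"offset":[-0.8,0,0],"fingers":0.46}

```text
clock: 11.67
tcp_pos: [630.5, -218.9, 48.1]
ee_rot: [-0.0, 0.666, 0.746, 0.002]
contact_force: [1.3, 7.5, 11.2]
finger_gap: 39.4
grasp_force: 54.7
```

play_rows:
  rows:
    - {"turn":[0,0,0],"offset":[-0.8,0,0],"fingers":0.46}
    - {"turn":[0,0,0],"offset":[-0.8,0,0],"fingers":0.46}
    - {"turn":[0,0,0],"offset":[-0.8,0,0],"fingers":0.46}
    - {"turn":[0,0,0],"offset":[-0.8,0,0],"fingers":0.46}
    - {"turn":[0,0,0],"offset":[-0.8,0,0],"fingers":0.46}

```text
clock: 12.08
tcp_pos: [634.9, -258.6, 48.1]
ee_rot: [-0.0, 0.666, 0.746, 0.002]
contact_force: [0.4, 7.0, 10.9]
finger_gap: 39.4
grasp_force: 54.7
```

play_rows:
  rows:
    - {"turn":[0,0,0],"offset":[-0.8,0,0],"fingers":0.46}
    - {"turn":[0,0,0],"offset":[-0.8,0,0],"fingers":0.46}
    - {"turn":[0,0,0],"offset":[-0.8,0,0],"fingers":0.46}
    - {"turn":[0,0,0],"offset":[-0.4,0,0],"fingers":0.46}
    - {"turn":[0,0,0],"offset":[0,0,0],"fingers":0.46}

```text
clock: 12.5
tcp_pos: [638.2, -287.9, 48.1]
ee_rot: [0.001, 0.666, 0.746, 0.001]
contact_force: [2.2, 2.8, 10.7]
finger_gap: 39.5
grasp_force: 54.6
```

```bash
python3 - <<'E'
from h import *
s=grab("top"); h=cv2.cvtColor(s["image"],cv2.COLOR_RGB2HSV)
m=cv2.inRange(h,(0,110,60),(8,255,255))|cv2.inRange(h,(172,110,60),(179,255,255)); m[:,:240]=0;m[:180]=0;m[260:]=0;m[:,400:]=0
c=max(cv2.findContours(m,0,2)[0],key=cv2.contourArea);b=cv2.boundingRect(c);print(b,cv2.contourArea(c))
p=onz(s,b[0]+b[2]/2,b[1]+b[3]/2,106);print(p); print("riser x",(p[:2]-[521.6,189])@np.array([-.09,.996])); o=get_obs();print(o["tcp_pos"],o["contact_force"],o["grasp_force"])
E
```

```text
(319, 196, 18, 19) 249.0
[598.16994631 -12.50833477 106.        ]
riser x -207.59359660031092
[ 638.18721961 -287.91650619   48.10622858] [1.36045454 2.80292834 9.04033878] 54.51972484588623
```

The jar is out at riser x of about -0.207 m. Releasing gradually, reversing the side shift.

play_rows:
  rows:
    - {"turn":[0,0,0],"offset":[0,0,0],"fingers":0.48}
    - {"turn":[0,0,0],"offset":[0,-0.1,0],"fingers":0.5}
    - {"turn":[0,0,0],"offset":[0,-0.1,0],"fingers":0.53}
    - {"turn":[0,0,0],"offset":[0,-0.1,0],"fingers":0.56}
    - {"turn":[0,0,0],"offset":[0,-0.1,0],"fingers":0.59}

```text
clock: 12.97
tcp_pos: [633.3, -288.5, 46.2]
ee_rot: [-0.0, 0.666, 0.746, 0.0]
contact_force: [3.8, 0.4, 2.3]
finger_gap: 50.8
grasp_force: 10.9
```

play_rows:
  rows:
    - {"turn":[0,0,0],"offset":[0,-0.1,0],"fingers":0.62}
    - {"turn":[0,0,0],"offset":[0,-0.2,0],"fingers":0.66}
    - {"turn":[0,0,0],"offset":[0,-0.1,0],"fingers":0.75}
    - {"turn":[0,0,0],"offset":[0,0,0],"fingers":0.85}
    - {"turn":[0,0,0],"offset":[0,0,0],"fingers":1}

```text
clock: 13.38
tcp_pos: [628.1, -289.5, 45.5]
ee_rot: [-0.001, 0.666, 0.746, -0.0]
contact_force: [-0.6, 0.0, 0.8]
finger_gap: 82.7
grasp_force: 0.0
```

play_rows:
  rows:
    - {"turn":[0,0,0],"offset":[0,0,0],"fingers":1}
    - {"turn":[0,0,0],"offset":[0,0,0],"fingers":1}
    - {"turn":[0,0,0],"offset":[0,0,0],"fingers":1}

```text
clock: 13.63
tcp_pos: [629.2, -289.8, 46.2]
ee_rot: [-0.0, 0.666, 0.746, -0.0]
contact_force: [-0.7, -0.7, -0.3]
finger_gap: 85.5
grasp_force: 0.0
```

No contact now. Lifting clear, straight up.

play_rows:
  rows:
    - {"turn":[0,0,0],"offset":[0,0,-0.8],"fingers":1}
    - {"turn":[0,0,0],"offset":[0,0,-1.5],"fingers":1}
    - {"turn":[0,0,0],"offset":[0,0,-1.5],"fingers":1}
    - {"turn":[0,0,0],"offset":[0,0,-2],"fingers":1}
    - {"turn":[0,0,0],"offset":[0,0,-2],"fingers":1}

```text
clock: 14.05
tcp_pos: [629.0, -289.6, 125.3]
ee_rot: [-0.0, 0.666, 0.746, -0.0]
contact_force: [0.5, -0.1, 0.0]
finger_gap: 85.5
grasp_force: 0.0
```

play_rows:
  rows:
    - {"turn":[0,0,0],"offset":[0,0,-2],"fingers":1}
    - {"turn":[0,0,0],"offset":[0,0,-2],"fingers":1}
    - {"turn":[0,0,0],"offset":[0,0,-2],"fingers":1}
    - {"turn":[0,0,0],"offset":[0,0,-1],"fingers":1}
    - {"turn":[0,0,0],"offset":[0,0,0],"fingers":1}

```text
clock: 14.47
tcp_pos: [631.2, -290.8, 198.4]
ee_rot: [0.003, 0.666, 0.746, 0.001]
contact_force: [0.8, -0.3, 0.8]
finger_gap: 85.3
grasp_force: 0.0
```

```bash
python3 - <<'E'
from h import *
s=grab("top");w=grab("scene"); o=get_obs();print(o["tcp_pos"],o["contact_force"])
r=lambda i,a,b:cv2.resize(i,(a,b),interpolation=cv2.INTER_CUBIC)
cv2.imwrite("pics/c7.png",np.vstack([r(s["image"][160:280,190:430],500,250),r(w["image"][180:400,200:540],500,323)])[:,:,::-1])
h=cv2.cvtColor(s["image"],cv2.COLOR_RGB2HSV)
m=cv2.inRange(h,(0,110,60),(8,255,255))|cv2.inRange(h,(172,110,60),(179,255,255)); m[:,:240]=0;m[:180]=0;m[260:]=0;m[:,400:]=0
b=cv2.boundingRect(max(cv2.findContours(m,0,2)[0],key=cv2.contourArea));print(b,onz(s,b[0]+b[2]/2,b[1]+b[3]/2,106))
E
```

```text
[ 629.28050587 -289.78280427  194.38208601] [ 0.31331698 -0.48477488  0.31151568]
(319, 197, 19, 18) [596.93289287 -13.67467077 106.        ]
```

View pics/c7.png

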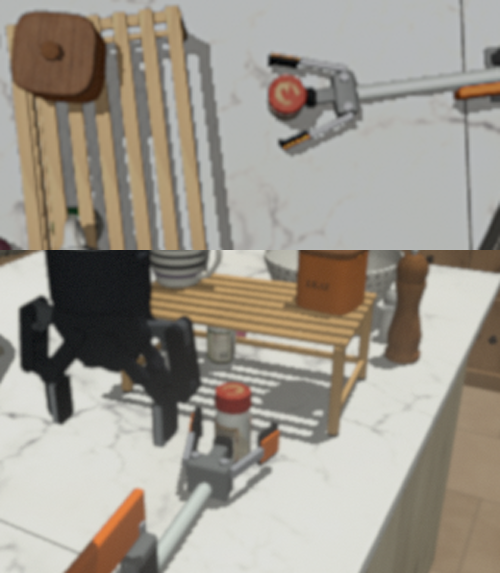

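The red jar stands upright in the open jaws, with its lid at top pixel (328,206), well clear of the riser. The reacher lies flat, and the green jar, mug and canister are where they were. The hand is free, so I'm handing in.

```bash
python3 -c "
from workcell import *
print(close_job())"
```

```text
the job is handed in; nothing more can be done
None
```

I drew the red jar out with the reacher and let it go; it stands upright with its centre about 11 cm in front of the riser's front edge (about 8 cm of clear worktop), jaws open and reacher lying flat, and the job is handed in, though no verdict came back.

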